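# Load a tag blank into the marking press and stamp it

## Task

Take the narrow rectangular metal blank out of the wooden rack, slide it upright into the slot of the marking press's clear guide until it is fully home on the slot's floor, and let go of it. Then press the sprung pedal of the press all the way down to its stop to stamp the blank, and let the pedal come back up; do not work the pedal while the guide is empty. The blank stays in the press; leave the other two blanks, the mallet and the try square where they are.

Things in the scene. Friction and masses are not known exactly. Their poses are not given: they have to be found in the camera images.
- tag: the narrow rectangular blank: plain aluminium plate, 8 mm thick (its x), 44 mm wide (its y), 90 mm tall (its z), about 85 g; stands upright in one of the rack's three slots (any of them), its top 96 mm above the table. Origin: centre of its bottom edge face. Same either way round.
- wide_blank: the wide rectangular blank, aluminium, 8 x 60 x 90 mm (x, y, z), stands in another slot of the rack; leave alone. Origin: centre of its underside.
- round_blank: the round-headed blank, aluminium, 8 mm thick (x): a foot 44 mm wide and a disc of 56 mm diameter, 90 mm tall in all; stands in another slot of the rack; leave alone. Origin: centre of its underside.
- rack: wooden rack, fixed: block 44 x 234 x 40 mm (x, y, z) with three upright slots in a row along its y, at y = -72, 0 and +72 mm, each 11 mm (x) by 63 mm (y), 34 mm deep, so that blanks stand 6 mm above the table and show 56 mm above the rack. Origin: centre of its underside.
- press: marking press, fixed: grey base 215 x 110 x 25 mm (x from -152 to +63 mm) carrying a clear guide block 40 x 76 mm (x, y), centred on the origin, from 25 to 80 mm height; a grey die housing behind it (x 21 to 55 mm, up to 73 mm high) and the pedal in front of it (towards -x). Origin: underside, straight below the slot's centre; x points from the pedal to the guide, z up.
- slot_mouth (a point): centre of the slot's mouth in the top of the guide, 80 mm above the table, framed in black. The slot is upright, 10 mm along the press's x by 46 mm along its y, with a 2 mm lead-in, 55 mm deep; axes as the press. A blank fully home stands 35 mm out of the guide.
- slot_floor (a point): centre of the slot's floor, 25 mm above the table; the blank's origin comes to this point when fully home. Axes as the press.
- pedal (a joint): pedal angle in rad: 0 = up at rest, grows as it is pressed, 0.32 = down on its stop (pedal level). Hinge along the press's y at press x = -40 mm, z = 55 mm. Sprung: about 3 N at the pad to start, 8 N at the stop; springs back up when released.
- pedal_pad (a point): top of the pedal's ribbed tread, the point to press, 100 mm from the hinge towards press -x; about 90 mm above the table at rest and 59 mm at the stop. The pedal is a steel plate 130 mm long, 50 mm wide, 8 mm thick.
- mallet: mallet lying on the table: green rubber head 56 x 90 x 56 mm (x, y, z), wooden handle of 22 mm diameter reaching 250 mm towards its -x; leave alone. Origin: centre of the head's underside.
- square: steel try square lying flat: stock 22 x 110 x 18 mm (x, y, z), blade 4 mm thick and 30 mm wide reaching 160 mm along its +x at y = 40 mm; leave alone. Origin: centre of the stock's underside.
Mind the look-alikes: they are no part of the job. What is shaped like the tag but yellow is not meant.

How it is judged:
On the way, in this order (a step that is already met when the one before it is completed fails the run):
1. the narrow blank stands fully home in the slot, let go, the pedal still up (z of tag in the frame of slot_floor between -0.003 and 0.003 m and horizontal distance between tag and slot_floor below 0.004 m and angle between the z axis of tag and the z axis of press, either way round below 0.08 rad and value of joint pedal below 0.06 rad and contact force between the fingers and tag below 0.2 N), for 0.2 s.
2. the pedal is pressed down to its stop with the blank home (z of tag in the frame of slot_floor between -0.003 and 0.003 m and horizontal distance between tag and slot_floor below 0.004 m and angle between the z axis of tag and the z axis of press, either way round below 0.08 rad and value of joint pedal above 0.295 rad), for 0.1 s.
At the end, for the whole second after the job is handed in: The narrow blank stands at rest in the press's slot, its underside within 3 mm of the slot's floor and 4 mm of its centre, within 0.08 rad of upright; the pedal is back up (below 0.05 rad); the other two blanks, the mallet and the try square are within 25 mm of where they started (z of tag in the frame of slot_floor between -0.003 and 0.003 m and horizontal distance between tag and slot_floor below 0.004 m and angle between the z axis of tag and the z axis of press, either way round below 0.08 rad and value of joint pedal below 0.05 rad and linear speed of tag below 0.02 m/s and distance of each of wide_blank, round_blank, mallet, square from where it was at the start of the episode below 0.025 m); the robot touches nothing.
It fails at once if the pedal is worked (beyond 0.15 rad) while the blank is not in the slot (more than 8 mm from home) (value of joint pedal above 0.15 rad and distance between tag and slot_floor above 0.008 m).
It fails at once if the wide blank is moved more than 40 mm (distance of wide_blank from where it was at the start of the episode above 0.04 m).
It fails at once if the round-headed blank is moved more than 40 mm (distance of round_blank from where it was at the start of the episode above 0.04 m).
It fails at once if the mallet is moved more than 40 mm (distance of mallet from where it was at the start of the episode above 0.04 m).
It fails at once if the try square is moved more than 40 mm (distance of square from where it was at the start of the episode above 0.04 m).
It also fails if it takes over 51 s, if anything falls off the work surface, if the arm or the gripper's body presses on something with over 40 N, if the wrist force passes 120 N, or if a joint passes its speed limit or range.

## Robot

A 6-joint arm with a two-finger parallel gripper is mounted at the origin on the work surface. World frame = base frame: x ahead of the robot, y to its left, z up, the work surface at z = 0. Lengths are in m, angles in rad, forces in N, time in s.
With the tool pointing down it reaches from about 0.35 to 0.975 m from the base axis. Payload 4.9 kg.
Tool frame: the origin (TCP) lies at the very end of the fingers, on their centre line; the grasp point (between the pads) lies 19 mm behind it; z points along the fingers, y is the line along which they close (so a half turn about z gives the same grasp; the last joint's range is limited). The gripper opens to 85 mm and grips with 20 to 120 N. Pads are 22 mm wide; open, the fingers measure 114 mm over their backs; the gripper's body (76 mm by 85 mm) begins 54 mm behind the grasp point. The pads swing forward as they close: fully open they stand 13 mm farther back than shut.
Start: joints at [1.034, 0.053, 1.613, -0, 1.476, -0.119], TCP at [0.254, 0.571, 0.231] pointing down, gripper open.
Joint ranges: [-3.01, 3.01], [-1.01, 2.22], [0.06, 2.58], [-1.02, 4.17], [0.09, 2.62], [-3.14, 3.14]. Speed limits (rad/s): [2.57, 2.57, 3.14, 3.14, 3.14, 3.14].

## Interface

Orientations are given as a unit quaternion [w, x, y, z].
In Python, from plant import manip gives the robot as it stands.
- The arm moves only by the shell command python3 -m pendant 'ROWS'. ROWS is JSON, a list of rows, each a list of 3 entries, a list of its own where there are three numbers: the opening, from 0 (shut) to 1 (fully open), then the shift along the tool's x, y, z in units of 12 cm (1.0 is 12 cm), then the turn about the tool's z in units of pi rad (1.0 is pi rad). In form: [[gripper, [dx, dy, dz], roll], ...]. A call has 1 to 10 rows; each row is the pose to reach, as a shift and turn from the pose commanded when the call began, along the tool's axes at that moment, turning the shorter way round; what a row does not reach only later rows make up. A row lasts 1/10 s, in which the tool goes at most 50 mm and 8.59 degrees, less where a joint would pass 70% of its speed; a pose out of reach is approached as far as the arm can. A call with a number of a shift or a turn outside -1 to 1 is refused whole. A call with a gripper value outside its range is refused whole. The fingers move at their own pace and stop on an object; the grip force is fixed at half the most. Time passes only in rows, so rows that repeat a pose let the fingers close. It gives the time, the measured TCP pose, the force, the opening and the grip force at its end, in the units of the state.
- manip.state(): the state, without advancing time (a new reading comes with each control period).
- manip.grab_frame(name): name is "side" or "top" or "wrist"; returns a dict with "img" (480x640x3 uint8, red, green, blue), "fx", "fy", "cx", "cy" (pixels), "eye" and "rotation" of the camera in the world; the wrist camera has in their place "tool_from_camera" (4x4, takes a point from camera to tool coordinates, whose origin is the TCP and whose axes are the flange's). Camera axes: x right, y down, z forward; pixel columns grow to the right and rows downward; lengths in m; the calibration is good to about 2 mm. The wrist camera is an equidistant fisheye: a pixel r from the principal point sees the ray r / f radians off the axis. A picture is of the moment at which its call begins: read the wrist's pose just before it. There is no depth.
- manip.job_done(): hands the job in; it is judged then, once.
The state is a dict: "time": time; "joint_pos": joint angles; "joint_vel": joint speeds; "joint_efforts": joint torques, N m; "tool_pos": TCP position; "tool_rot": TCP orientation; "contact_force": force on the tool from outside, world axes, zero at the start; "ft_torque": the same for the moment, N m; "gripper_width": opening from 0.0 (shut) to 1.0 (fully open); "grasp_force": force on a finger pad.
Only numpy, scipy, OpenCV 4.12 (cv2) and the standard library are available. Lean on these libraries where they do the work, as an engineer would, in place of code of your own. Each camera call takes 0.05 s, during which the arm holds its last target. There are 200 camera calls.

## Working session

There is one attempt and no reset: what is moved stays moved. The work goes in short steps, Python scripts to look and compute and a shell command to move; the robot and the scene stay as the last step left them, time stands still between calls to the robot, and variables do not carry over. Pictures are saved under pics/ and viewed, at most 10 in all, crops included, and the job is handed in when it is done.

```bash
mkdir -p pics; cat > h.py <<'E'
import numpy as np, cv2
from plant import manip
from scipy.spatial.transform import Rotation as R
def q2R(q): return R.from_quat([q[1],q[2],q[3],q[0]]).as_matrix()
def snap(n,f):
    d=manip.grab_frame(n); cv2.imwrite(f,d["img"][:,:,::-1]); np.save(f[:-4]+".npy",d,allow_pickle=True); return d
def load(f): return np.load(f,allow_pickle=True).item()
def ray(d,u,v):
    r=np.array([(u-d["cx"])/d["fx"],(v-d["cy"])/d["fy"],1.]); Rm=np.array(d["rotation"])
    if Rm.shape!=(3,3): Rm=q2R(Rm)
    return np.array(d["eye"]),Rm@r
def plane(d,u,v,z):
    e,r=ray(d,u,v); return e+r*(z-e[2])/r[2]
def proj(d,p):
    Rm=np.array(d["rotation"])
    if Rm.shape!=(3,3): Rm=q2R(Rm)
    c=Rm.T@(np.array(p)-np.array(d["eye"])); return c[0]/c[2]*d["fx"]+d["cx"],c[1]/c[2]*d["fy"]+d["cy"]
E
python3 - <<'E'
from h import *
s=manip.state();print(s)
for n in("top","side"):
    d=snap(n,f"pics/{n}0.png");print({k:v for k,v in d.items() if k!="img"})
E
```

```text
{'time': 0.0, 'joint_pos': array([ 1.03398314e+00,  5.33456200e-02,  1.61430907e+00,  2.04710137e-05,
        1.47600154e+00, -1.18999020e-01]), 'joint_vel': array([0.0001135 , 0.00243631, 0.00159398, 0.00041638, 0.00032961,
       0.00096311]), 'joint_efforts': array([ 1.66406617e-04, -3.93711913e+01, -3.70162332e+01, -1.29897562e-04,
        7.08896274e-03,  1.45495818e-06]), 'tool_pos': array([0.25327201, 0.57069448, 0.23006099]), 'tool_rot': array([-3.41945285e-04,  2.07391717e-01,  9.78257436e-01, -9.73533220e-04]), 'contact_force': array([ 0.84897551, -0.59470943,  0.61059956]), 'ft_torque': array([ 1.93584570e-02,  4.85829303e-06, -3.37731832e-02]), 'grasp_force': 0.0, 'gripper_width': 1.0003906164437033}
{'fx': 475.42619566757276, 'fy': 475.42619566757276, 'cx': 319.64883285985434, 'cy': 239.85029146487636, 'eye': array([ 0.49930803, -0.06812315,  1.15419706]), 'rotation': array([ 0.04016672, -0.6970247 ,  0.71457848, -0.04382694])}
{'fx': 442.57727723957123, 'fy': 442.57727723957123, 'cx': 319.37695265639087, 'cy': 242.69406520349426, 'eye': array([ 0.06297746, -0.5720326 ,  0.59586132]), 'rotation': array([-0.4159166 ,  0.81093579, -0.36902717,  0.18225111])}
```

View pics/top0.png

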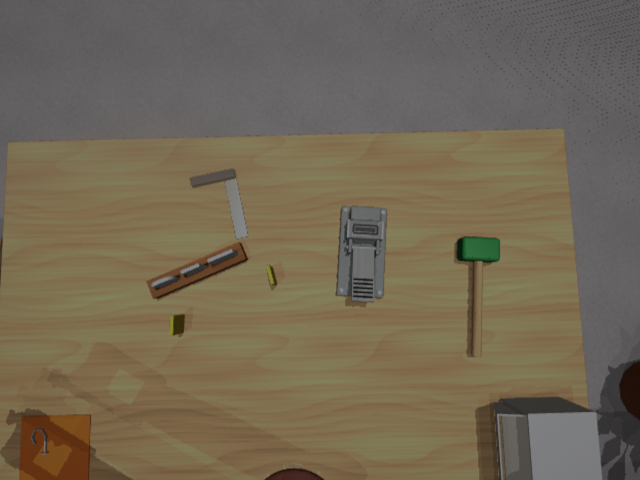

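View pics/side0.png

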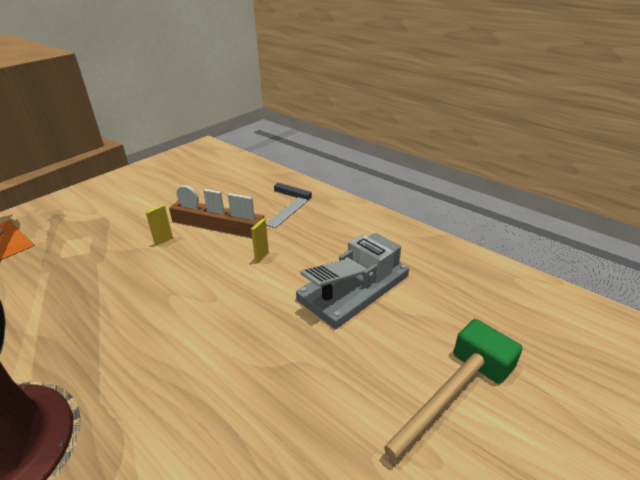

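Top view: the rack runs (150,290)–(245,250) and the press is around (363,250), with its pedal towards the image bottom. Side view candidates for the tag: round blank (187,197), narrow blank (213,201, middle slot), wide blank (240,206), and yellow decoys (160,225) and (260,240). I choose the middle one and check it in a crop.

```bash
python3 - <<'E'
from h import *
t=load("pics/top0.npy");s=load("pics/side0.npy")
c=lambda d,x,y,w,h,k:cv2.resize(d["img"][y:y+h,x:x+w,::-1],None,fx=k,fy=k,interpolation=cv2.INTER_CUBIC)
a=np.hstack([c(t,140,235,130,70,3),c(t,325,200,70,70,3)]); b=np.hstack([c(s,160,175,120,65,3),c(s,340,230,80,65,3)])
w=max(a.shape[1],b.shape[1]); P=lambda m:np.pad(m,((0,0),(0,w-m.shape[1]),(0,0)))
cv2.imwrite("pics/crop.png",np.vstack([P(a),P(b)])); print(a.shape,b.shape)
for d,box,rng,n in((t,(140,235,130,70),((0,90,40),(14,255,160)),"rack"),):
    x,y,w,h=box; hsv=cv2.cvtColor(d["img"][y:y+h,x:x+w],cv2.COLOR_RGB2HSV)
    m=cv2.inRange(hsv,*map(np.array,rng)); m=cv2.morphologyEx(m,cv2.MORPH_CLOSE,np.ones((9,9)))
    cs=max(cv2.findContours(m,0,2)[0],key=cv2.contourArea)
    bx=cv2.boxPoints(cv2.minAreaRect(cs))+[x,y]
    print(n,bx,[plane(d,*p,.04)[:2].round(4) for p in bx])
E
```

```text
(210, 600, 3) (195, 600, 3)
rack [[145.99642324 281.06307983]
 [239.35037231 240.84907436]
 [247.39429474 259.52246094]
 [154.04034424 299.73646545]] [array([0.5455, 0.3319]), array([0.6346, 0.1138]), array([0.59  , 0.0951]), array([0.5017, 0.3124])]
```

View pics/crop.png

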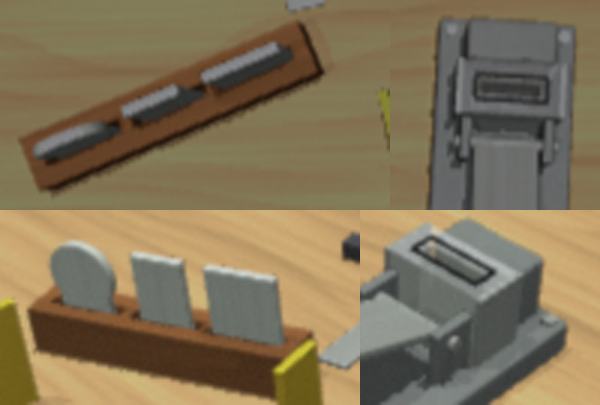

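The crop confirms it: the middle blank is the narrow rectangular one (44 mm), the wide one is to its right and the round-headed one to its left. The slot frame is near top pixel (365,229).

```bash
cat >> h.py <<'E'
def rows_to(p,tool_y_yaw=None):
    s=manip.state(); T=q2R(s["tool_rot"]); d=T.T@(np.array(p)-s["tool_pos"])/0.12
    a=np.arctan2(T[1,1],T[0,1]); out=[d.round(3)]
    if tool_y_yaw is not None:
        da=-(tool_y_yaw-a); da=(da+np.pi/2)%np.pi-np.pi/2; out.append(round(da/np.pi,4))
    print("t",round(s["time"],2),"pos",s["tool_pos"].round(4),"yaw_y deg",np.degrees(a).round(2),"tilt",T[2,2].round(5),"shift",out)
E
python3 - <<'E'
from h import *
t=load("pics/top0.npy")
hsv=cv2.cvtColor(t["img"],cv2.COLOR_RGB2HSV)
# tag top: bright pixels in window
w=t["img"][258:282,176:206].min(2); print("tag bright");
m=(w>135).astype(np.uint8)
n,l,st,ce=cv2.connectedComponentsWithStats(m); 
for i in range(1,n): 
    if st[i,4]>20:
        pts=np.argwhere(l==i)[:,::-1]+[176,258]; r=cv2.minAreaRect(pts.astype(np.float32)); b=cv2.boxPoints(r); print(st[i,4],r,plane(t,*r[0],.096).round(4),[plane(t,*q,.096)[:2].round(4) for q in b])
w=t["img"][218:240,345:386].max(2); m=(w<60).astype(np.uint8); pts=np.argwhere(m)[:,::-1]+[345,218]
r=cv2.minAreaRect(pts.astype(np.float32)); print("slot",len(pts),r,plane(t,*r[0],.08).round(4),[plane(t,*q,.08)[:2].round(4) for q in cv2.boxPoints(r)])
g=t["img"].max(2)[215:245,345:386]; print(g[::2,::2])
E
```

```text
tag bright
slot 143 ((361.0, 228.5), (21.0, 32.0), 90.0) [ 0.6513 -0.1703  0.08  ] [array([ 0.6764, -0.1346]), array([ 0.6746, -0.2078]), array([ 0.6262, -0.2059]), array([ 0.628 , -0.1331])]
[[104 102  51  83 107 106 105 105 107 106 105 104 105 105 104 103 104  99
   89 102 101]
 [102 101  48  85 107 107 107 105 106 107 107 106 105 104 104 103 103  96
   90 102 101]
 [103  95  92  72  82  89  91  92  94  97  97  97  86  89 102 103 104  93
   90 102  98]
 [103  88 116  99 101 100 100  96  96  96  93  93  92  94  93  93  85  87
  100 116  93]
 [100  86 118 105  87  84  92  92 100 102 102 100 100 100 100 100 101 118
  105 125  86]
 [ 68 100 117 106  60  71  64  64  55  56  51  53  51  57  64  64  78 107
  103 126  84]
 [ 63 106 113 106  52  73  69  72  77  78  82  84  75  82  88  84  52  98
  104 126  85]
 [ 64 108 113 106  49  66  54  58  57  57  56  56  55  54  55  81  50  99
  110 119  93]
 [ 54 127 110 104  52  86  89  93  82  81  74  74  67  66  54  86  51  99
  110 118  90]
 [ 51 127 110 107  83  70  59  60  55  54  50  58  63  64  54  70  51 101
  110 114  92]
 [ 53 128 110 108 113 118 113 112 111 119 114 112 108  99  93  94  95 102
  117 111  92]
 [ 50  95  76  74  84  84  85  91  96  98  99 106 106 106 106 106 106 102
  118 111  88]
 [ 52  46  82  85  54  57  57  54  57  58  55  56  56  61  60  66  65  66
   80 100  92]
 [ 67  50  93 103  52  62  65  63  64  62  62  63  64  62  62  43  97  78
   84 104  96]
 [100  45  95  95  79  65  65  66  69  73  67  66  66  65  64  32  98  87
  101 102  93]]
```

```bash
python3 - <<'E'
from h import *
t=load("pics/top0.npy")
p=plane(t,190.5,269,.096);print(p,plane(t,365.2,229.2,.08))
rows_to([p[0],p[1],.20],np.radians(22.2))
E
```

```text
[0.5674316  0.21346195 0.096     ] [ 0.64941963 -0.17985927  0.08      ]
t 0.1 pos [0.2533 0.5707 0.2302] yaw_y deg 66.06 tilt -1.0 shift [array([-3.601, -1.659,  0.254]), np.float64(0.2437)]
```

```bash
python3 -m pendant '[[1,[-0.35,-0.16,0],0],[1,[-0.7,-0.32,0],0],[1,[-1,-0.46,0],0]]' >/dev/null; python3 -m pendant '[[1,[-0.35,-0.16,0],0],[1,[-0.7,-0.32,0],0],[1,[-1,-0.46,0],0]]' >/dev/null;  python3 -m pendant '[[1,[-0.35,-0.16,0],0],[1,[-0.7,-0.32,0],0],[1,[-1,-0.46,0],0]]' >/dev/null; python3 -m pendant '[[1,[-0.3,-0.14,0],0.04],[1,[-0.6,-0.28,0],0.08],[1,[-0.6,-0.28,0.25],0.13],[1,[-0.6,-0.28,0.25],0.17],[1,[-0.6,-0.28,0.25],0.21],[1,[-0.6,-0.28,0.25],0.244],[1,[-0.6,-0.28,0.25],0.244],[1,[-0.6,-0.28,0.25],0.244]]'
python3 - <<'E'
from h import *
rows_to([.5674,.2135,.2],np.radians(22.2))
d=snap("wrist","pics/w1.png");d["st"]=manip.state();np.save("pics/w1.npy",d,allow_pickle=True)
print(d["tool_from_camera"],d["fx"],d["cx"],d["cy"])
E
```

```text
time: 1.8
tool_pos: [0.5674, 0.2138, 0.2009]
tool_rot: [-0.0, 0.557, 0.83, -0.0]
contact_force: [0.4, -0.6, -0.0]
gripper_width: 1.003
grasp_force: 0.0
t 1.8 pos [0.5674 0.2138 0.2009] yaw_y deg 22.27 tilt -1.0 shift [array([-0.003, -0.001,  0.008]), np.float64(0.0004)]
[[ 5.08820897e-05 -9.45223949e-01 -3.26422554e-01  8.32325649e-02]
 [ 9.99999926e-01  1.72311184e-04 -3.43084662e-04  1.02235263e-04]
 [ 3.80538096e-04 -3.26422513e-01  9.45223888e-01 -1.42248586e-01]
 [ 0.00000000e+00  0.00000000e+00  0.00000000e+00  1.00000000e+00]] 371.64829954431775 317.97910148468225 238.75988320938362
```

View pics/w1.png

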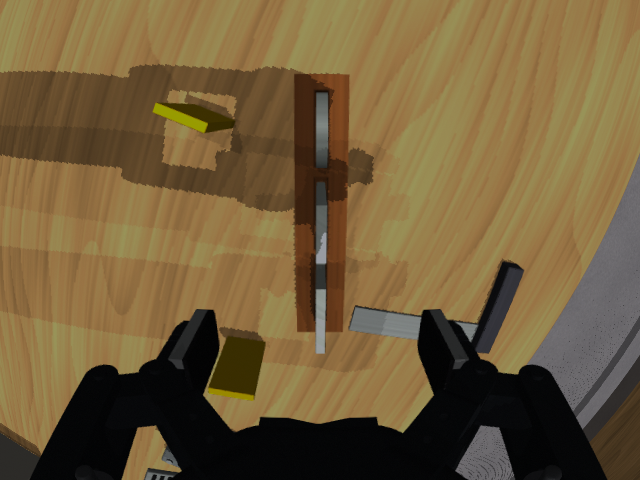

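Wrist view: round blank at (321,130), narrow blank (the tag) at (321,215–265), wide blank at (321,320), all lined up between the fingers. Now I check this against the projection.

```bash
cat >> h.py <<'E'
def wray(d,u,v,st):
    x,y=(u-d["cx"])/d["fx"],(v-d["cy"])/d["fy"]; th=np.hypot(x,y); k=np.sin(th)/max(th,1e-9)
    C=np.array(d["tool_from_camera"]); T=q2R(st["tool_rot"]); 
    return st["tool_pos"]+T@C[:3,3], T@C[:3,:3]@np.array([x*k,y*k,np.cos(th)])
def wplane(d,u,v,z,st):
    e,r=wray(d,u,v,st); return e+r*(z-e[2])/r[2]
def wproj(d,p,st):
    C=np.array(d["tool_from_camera"]); T=q2R(st["tool_rot"])
    c=C[:3,:3].T@(T.T@(np.array(p)-st["tool_pos"])-C[:3,3]); th=np.arctan2(np.hypot(c[0],c[1]),c[2]); f=th/np.hypot(c[0],c[1])*d["fx"]
    return np.array([c[0]*f+d["cx"],c[1]*f+d["cy"]])
E
python3 - <<'E'
from h import *
d=load("pics/w1.npy");st=d["st"];T=q2R(st["tool_rot"])
g=d["img"].astype(int)
print("rowprofile x=321",[(v,g[v,321].tolist()) for v in range(165,300,4)])
for v in (110,190,200,210,225,240,255,320): print(v,g[v,310:334].mean(1).astype(int), (g[v,310:334,0]-g[v,310:334,2]))
for o in (-22,22,-42,42,-102,102): 
    for dz in (.096,): print(o,wproj(d,st["tool_pos"]*[1,1,0]+T[:,0]*o/1000+[0,0,dz],st).round(1))
for h in(.04,):
  for u,v in((295,74),(348,74),(298,331),(343,331)): print("rack",(T.T@(wplane(d,u,v,h,st)-st["tool_pos"]))[:2].round(4))
E
```

```text
rowprofile x=321 [(165, [47, 50, 48]), (169, [54, 30, 14]), (173, [55, 30, 14]), (177, [48, 27, 13]), (181, [58, 37, 23]), (185, [52, 55, 53]), (189, [52, 55, 53]), (193, [53, 56, 53]), (197, [53, 56, 55]), (201, [53, 56, 55]), (205, [74, 79, 76]), (209, [92, 98, 94]), (213, [93, 97, 94]), (217, [95, 101, 97]), (221, [95, 101, 97]), (225, [90, 96, 93]), (229, [94, 99, 96]), (233, [93, 98, 95]), (237, [110, 114, 114]), (241, [152, 155, 162]), (245, [122, 126, 128]), (249, [152, 155, 161]), (253, [152, 156, 162]), (257, [152, 155, 161]), (261, [152, 156, 161]), (265, [52, 55, 52]), (269, [48, 51, 49]), (273, [48, 51, 49]), (277, [48, 51, 49]), (281, [48, 51, 49]), (285, [48, 51, 49]), (289, [116, 122, 118]), (293, [141, 148, 143]), (297, [140, 148, 142])]
110 [ 38  38  39  32  26  39  88 106 106 107 107 107 106 107 107 107 107 102
  39  55  69  75  73  70] [48 48 47 41 33 29  6 -2 -2 -2 -2 -1 -2 -1 -2 -1 -1 -1 24 68 87 92 88 85]
190 [35 34 33 28 22 26 46 53 53 53 54 54 54 54 54 49 26 23 42 41 36 36 35 34] [43 43 42 36 28 34  8 -1 -1 -1 -1 -1  0 -1 -2  1 23 29 53 52 46 44 44 44]
200 [34
[... 524 characters left out ...]
4
  49  59  62  63  62  66] [ 78  76  75  61  35  16   1  -2  -1  -2  -6  -9  -9  -9 -10  -9   7  28
  62  73  76  77  78  82]
255 [ 55  34  33  33  33  53 133 156 156 156 156 156 156 156 156 156  92  67
  65  65  64  63  64  66] [ 70  44  42  41  41  25  -4 -10 -10  -9 -10 -10 -10  -9  -9  -9  25  69
  80  79  77  76  77  80]
320 [ 52  54  55  46  30  74 136 154 154 154 154 154 153 153 148  88  38  57
  59  58  58  59  59  60] [64 65 69 56 39 12 -4 -7 -5 -4 -3 -3 -3 -2 -2 15 39 73 73 71 70 72 73 73]
-22 [318.  264.7]
22 [318.  205.4]
-42 [318.  289.4]
42 [318.  176.6]
-102 [318.  354.1]
102 [318.  87.]
rack [ 0.1171 -0.0183]
rack [0.1173 0.0239]
rack [-0.1159 -0.0193]
rack [-0.1159  0.0242]
```

The fit is within 1 px along the row, and the tag's line sits +2.1 mm in tool y. Descend and grip.

```bash
python3 -m pendant '[[0.5,[0,0.018,0.2],0],[0.5,[0,0.018,0.4],0],[0.5,[0,0.018,0.6],0],[0.5,[0,0.018,0.75],0]]' >/dev/null; python3 -m pendant '[[0.5,[0,0,0.2],0],[0.5,[0,0,0.365],0],[0.5,[0,0,0.365],0],[0,[0,0,0.365],0],[0,[0,0,0.365],0],[0,[0,0,0.365],0],[0,[0,0,0.365],0],[0,[0,0,0.365],0],[0,[0,0,0.365],0]]'
```

```text
time: 3.15
tool_pos: [0.5708, 0.215, 0.0695]
tool_rot: [0.001, 0.558, 0.83, 0.001]
contact_force: [-0.2, -0.1, 5.9]
gripper_width: 0.078
grasp_force: 60.8
```

```bash
python3 -m pendant '[[0,[0,0,-0.15],0],[0,[0,0,-0.3],0],[0,[0,0,-0.45],0],[0,[0,0,-0.6],0],[0,[0,0,-0.75],0],[0,[0,0,-0.95],0],[0,[0,0,-0.95],0]]'
python3 - <<'E'
from h import *
t=load("pics/top0.npy")
hsv=cv2.cvtColor(t["img"],cv2.COLOR_RGB2HSV)[195:310,325:400]
m=(hsv[...,1]<40).astype(np.uint8); m=cv2.morphologyEx(m,cv2.MORPH_CLOSE,np.ones((7,7)))
c=max(cv2.findContours(m,0,2)[0],key=cv2.contourArea).reshape(-1,2)+[325,195]
print(cv2.boxPoints(cv2.minAreaRect(c)),cv2.contourArea(c))
f={}
for s in(0,1):
    L=[]
    for v in range(212,288,2):
        xs=np.where(m[v-195])[0]+325; L.append(plane(t,xs[-1]+.5 if s else xs[0]-.5,v,.025)[:2])
    L=np.array(L); x0,y0=np.median(L,0)
    for _ in range(3):
        p=np.polyfit(L[:,0],L[:,1],1); r=L[:,1]-np.polyval(p,L[:,0]); L=L[abs(r)<max(.002,r.std()*1.5)]
    f[s]=p; print("edge",p,len(L),r.std(),"yaw",np.degrees(np.arctan(p[0])), "y at x=.65",np.polyval(p,.65))
rows_to([.6494,-.1799,.22],np.radians(0))
E
```

```text
time: 3.85
tool_pos: [0.5716, 0.2152, 0.1854]
tool_rot: [0.002, 0.558, 0.83, 0.003]
contact_force: [0.3, 0.3, -0.2]
gripper_width: 0.082
grasp_force: 59.8
[[336.07385 299.67078]
 [341.32617 205.12923]
 [387.24005 207.68   ]
 [381.98773 302.22156]] 4058.0
edge [-0.08389897 -0.06972729] 38 0.0006957565965000698 yaw -4.795825365753433 y at x=.65 -0.12426162260301299
edge [-0.08337153 -0.17934086] 38 0.0007219835763623436 yaw -4.765815122452254 y at x=.65 -0.23353235693054042
t 3.85 pos [0.5716 0.2152 0.1854] yaw_y deg 22.15 tilt -0.99998 shift [array([-3.294, -0.639, -0.289]), np.float64(0.1231)]
```

```bash
python3 -m pendant '[[0,[-0.3,-0.06,0],0],[0,[-0.65,-0.13,0],0],[0,[-1,-0.195,0],0]]' >/dev/null; python3 -m pendant '[[0,[-0.35,-0.07,0],0],[0,[-0.7,-0.13,0],0],[0,[-1,-0.195,0],0]]' >/dev/null;  python3 -m pendant '[[0,[-0.35,-0.07,0],0],[0,[-0.7,-0.13,0],0],[0,[-1,-0.195,0],0]]' >/dev/null; python3 -m pendant '[[0,[-0.2,-0.04,0],0.04],[0,[-0.294,-0.055,0],0.08],[0,[-0.294,-0.055,0],0.12],[0,[-0.294,-0.055,0],0.15],[0,[-0.294,-0.055,0],0.15],[0,[-0.294,-0.055,0],0.15],[0,[-0.294,-0.055,0],0.15]]'
python3 - <<'E'
from h import *
rows_to([.6494,-.1799,.16],np.radians(-4.78))
st=manip.state();d=snap("wrist","pics/w2.png");d["st"]=st;np.save("pics/w2.npy",d,allow_pickle=True)
snap("side","pics/s2.png");snap("top","pics/t2.png")
T=q2R(st["tool_rot"]);print(T.round(4))
# predicted mouth corners
for x in(-5,5):
  for y in(-23,23):
    a=np.radians(-4.78);p=np.array([.6494+x/1e3*np.cos(a)-y/1e3*np.sin(a),-.1799+x/1e3*np.sin(a)+y/1e3*np.cos(a),.08]);print(x,y,wproj(d,p,st).round(1))
E
```

```text
time: 5.45
tool_pos: [0.6472, -0.1801, 0.1808]
tool_rot: [-0.0, 0.736, 0.677, -0.0]
contact_force: [-0.2, -0.6, -1.3]
gripper_width: 0.078
grasp_force: 59.8
t 5.45 pos [ 0.6472 -0.1801  0.1808] yaw_y deg -4.77 tilt -1.0 shift [array([0.003, 0.018, 0.173]), np.float64(0.0001)]
[[ 8.310e-02  9.965e-01 -9.000e-04]
 [ 9.965e-01 -8.310e-02  3.000e-04]
 [ 3.000e-04 -9.000e-04 -1.000e+00]]
-5 -23 [313.5 268. ]
-5 23 [313.3 205.1]
5 -23 [327.5 268. ]
5 23 [328.1 205.1]
```

View pics/w2.png

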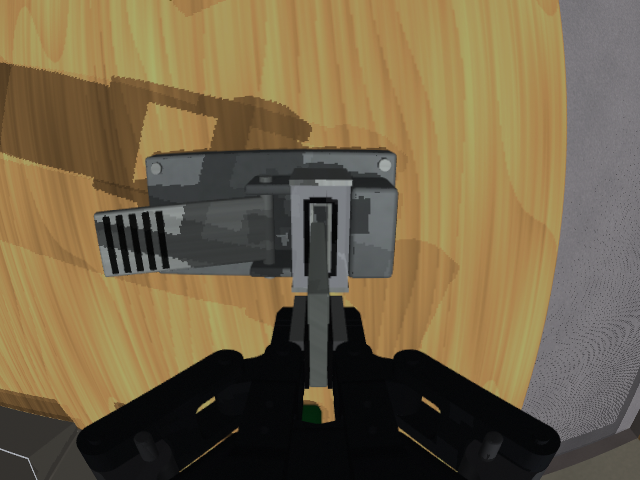

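The wrist view shows the tag hanging over the slot. The black frame is around cols 303–338 with its top at row ~198, and the blank's lower end is near (319,205). Now I measure both precisely.

```bash
python3 - <<'E'
from h import *
d=load("pics/w2.npy")
c=cv2.resize(d["img"][170:310,270:370,::-1],None,fx=5.5,fy=4.2,interpolation=cv2.INTER_CUBIC)
s=load("pics/s2.npy");cs=cv2.resize(s["img"][170:310,330:420,::-1],(240,588),interpolation=cv2.INTER_CUBIC)
cs=cv2.resize(s["img"][150:290,330:400,::-1],(240,588))
cv2.imwrite("pics/w2c.png",np.hstack([c[:588],cs])[:588])
g=d["img"].max(2)
for v in (200,204,208,215,225,240,255,268,272,276): print(v,g[v,298:346])
print(g[190:215:1,318])
E
```

```text
200 [135 135 131 131 131  73  26  19  18  19  17  16   8  10   9  10   8   9
  10   8   8   8   9   7   7   8   7   8  27  28  28  28  28  29  32  35
  35  35  37  60 126 131 131 131 131 132 131 129]
204 [131 131 131 131 131  70  20   8   8   9  20  69 127 123 118  99 115 118
 110 106 107 106 106 106 106 106 106 109  93  92 107 109 110  85  26   9
  11  18  20  41 124 131 131 131 132 131 132 129]
208 [135 131 131 131 131  69  19   9   9   8  19  69 127 127 127  77  49  45
  45  45  45  45  46  45  45  46  46  57  57  69 113 127 126  94  27   8
  10   9  10  33 123 131 132 131 131 131 131 129]
215 [136 136 131 131 131  84  33   7   9   9  21  70 129 141 143  93  91  90
  62  46  45  45  45  45  46  46  46  46  56  70 109 121 123  91   8   8
   9   9  10  62 124 131 131 131 132 131 131 128]
225 [132 131 131 131 132  83  32   9   9   9   9  64 119  62  62  62  62  61
  60  60  61  61  61  62  63  61  50  48  52  79 112 122 124  95   8   6
   6   5   8  89 126 131 131 131 131 131 131 127]
240 [132 132 132 132 132 105  48   6   6   5   6  36  71  62  62  62  61  62
  61  61  61  61  62  6
[... 302 characters left out ...]
8 [130 129 129 129 129 130  70  17  17  17  36  60  61  61  62  62  62  63
  63  63  63  63  63  63  64  65  65  65  60  78 109 120  91  42  17  17
  18  26  72 127 129 128 128 129 129 130 130 136]
272 [130 129 129 130 130 130  72  16  16  19  38  61  61  61  62  62  62  62
  63  63  62  63  64  64  65  64  65  66  61  65  81  88  66  32  17  18
  16  27  73 128 130 129 128 129 129 130 130 131]
276 [129 129 129 130 129 129 116 107 107  94  69  61  62  61  62  62  62  62
  62  62  62  62  63  63  64  64  65  65  62  59  34  18  59  94 107 108
 108 110 116 129 130 129 129 128 129 129 129 129]
[131 130 132 131 131 131 120  57  10   8   8   9   8  71 107  98  66  46
  45  45  45  45  46  46  46]
```

View pics/w2c.png

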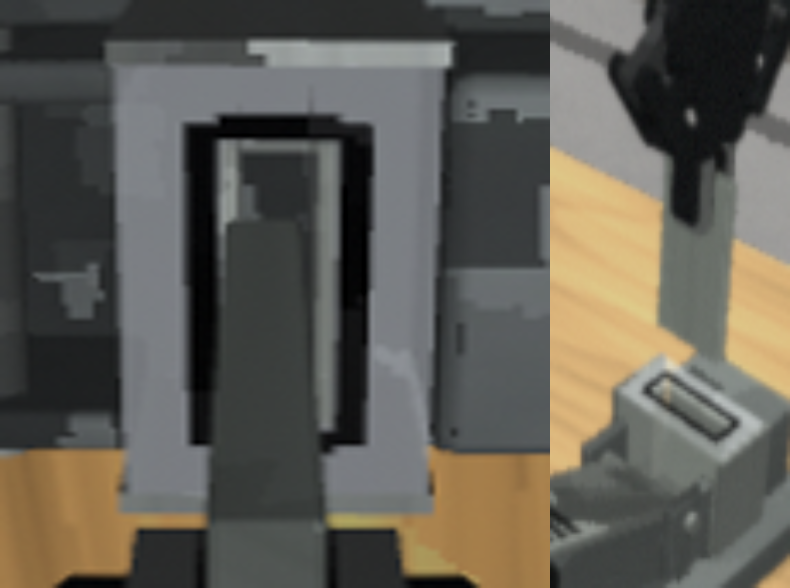

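```bash
python3 - <<'E'
from h import *
d=load("pics/w2.npy");st=d["st"];T=q2R(st["tool_rot"])
loc=lambda u,v,z:(1e3*(T.T@(wplane(d,u,v,z,st)-st["tool_pos"]))).round(2)[:2]
for n,u,v,z in(("frame far",320.2,197.3,.08),("frame near",320,275.5,.08),("fr L",303.5,235,.08),("fr R",337,235,.08),("tag bot far",318,222.8,.1173),("botL",311.5,222.8,.1173),("botR",324.3,222.8,.1173)): print(n,loc(u,v,z))
t=load("pics/t2.npy")
E
```

```text
frame far [28.76  1.94]
frame near [-28.51   1.91]
fr L [ 2.16 -9.53]
fr R [ 2.17 13.58]
tag bot far [22.06  0.48]
botL [22.06 -3.27]
botR [22.06  4.12]
```

Slot centre is at tool (0.1, 2.0) mm and the tag bottom at (0.06, 0.45) mm, so shift +1.5 mm in tool y and descend.

```bash
python3 -m pendant '[[0,[0,0.013,0],0],[0,[0,0.013,0.15],0],[0,[0,0.013,0.28],0],[0,[0,0.013,0.28],0],[0,[0,0.013,0.28],0]]';  python3 -m pendant '[[0,[0,0,0.03],0],[0,[0,0,0.06],0],[0,[0,0,0.09],0],[0,[0,0,0.12],0],[0,[0,0,0.12],0]]'
```

```text
time: 6.1
tool_pos: [0.6481, -0.1802, 0.1462]
tool_rot: [-0.001, 0.736, 0.677, -0.001]
contact_force: [0.6, -0.4, -0.0]
gripper_width: 0.083
grasp_force: 59.7
time: 6.6
tool_pos: [0.6486, -0.1805, 0.1327]
tool_rot: [-0.0, 0.736, 0.676, -0.0]
contact_force: [-0.5, -1.1, -1.5]
gripper_width: 0.084
grasp_force: 59.7
```

```bash
python3 -m pendant '[[0,[0,0,0.05],0],[0,[0,0,0.1],0],[0,[0,0,0.15],0],[0,[0,0,0.2],0],[0,[0,0,0.2],0]]';  python3 -m pendant '[[0,[0,0,0.04],0],[0,[0,0,0.08],0],[0,[0,0,0.12],0],[0,[0,0,0.15],0],[0,[0,0,0.15],0],[0,[0,0,0.15],0]]'
```

```text
time: 7.1
tool_pos: [0.6482, -0.1805, 0.1079]
tool_rot: [-0.001, 0.736, 0.676, -0.001]
contact_force: [-0.8, -1.2, -2.0]
gripper_width: 0.085
grasp_force: 59.8
time: 7.7
tool_pos: [0.6488, -0.1805, 0.0912]
tool_rot: [-0.0, 0.736, 0.677, -0.0]
contact_force: [0.1, -0.6, -1.1]
gripper_width: 0.079
grasp_force: 59.8
```

```bash
python3 -m pendant '[[0,[0,0,0.01],0],[0,[0,0,0.02],0],[0,[0,0,0.03],0],[0,[0,0,0.03],0]]'
```

```text
time: 8.1
tool_pos: [0.6493, -0.1806, 0.0885]
tool_rot: [0.0, 0.736, 0.677, 0.0]
contact_force: [-0.1, -0.1, 0.5]
gripper_width: 0.078
grasp_force: 60.2
```

```bash
python3 -m pendant '[[0,[0,0,0.01],0],[0,[0,0,0.02],0],[0,[0,0,0.02],0]]'
```

```text
time: 8.4
tool_pos: [0.6497, -0.1807, 0.0884]
tool_rot: [0.001, 0.736, 0.677, 0.0]
contact_force: [-5.1, 1.0, 10.3]
gripper_width: 0.08
grasp_force: 61.6
```

The blank is seated: 10 N at the expected height. Release, then lift clear.

```bash
python3 -m pendant '[[0.4,[0,0,0],0],[0.5,[0,0,-0.02],0],[0.5,[0,0,-0.02],0],[0.5,[0,0,-0.02],0],[0.5,[0,0,-0.25],0],[0.5,[0,0,-0.5],0],[0.5,[0,0,-0.75],0],[0,[0,0,-0.9],0],[0,[0,0,-0.9],0],[0,[0,0,-0.9],0]]'
python3 - <<'E'
from h import *
rows_to([.6494,-.1799,.16],np.radians(-4.78))
st=manip.state();d=snap("wrist","pics/w3.png");d["st"]=st
s=snap("side","pics/s3.png")
a=cv2.resize(d["img"][120:360,60:420,::-1],(450,300));b=cv2.resize(s["img"][190:340,270:420,::-1],(300,300))
cv2.imwrite("pics/c3.png",np.hstack([a,b]))
a=np.radians(-4.78);X=np.array([np.cos(a),np.sin(a),0]);Y=np.array([-np.sin(a),np.cos(a),0])
for y in(-22,0,22):
  for f,n in((wproj,"w"),): print("top edge home z.115",wproj(d,np.array([.6495,-.1801,.115])+Y*y/1e3,st).round(1),proj(s,np.array([.6495,-.1801,.115])+Y*y/1e3))
pad=np.array([.6495,-.1801,.09])-X*(.04+.1*np.cos(.32)); print("pad",pad,wproj(d,pad,st).round(1))
E
```

```text
time: 9.4
tool_pos: [0.6487, -0.1804, 0.1926]
tool_rot: [-0.0, 0.736, 0.677, -0.0]
contact_force: [0.1, 1.1, 0.2]
gripper_width: 0.009
grasp_force: 0.0
t 9.4 pos [ 0.6487 -0.1804  0.1926] yaw_y deg -4.86 tilt -1.0 shift [array([0.004, 0.006, 0.271]), np.float64(-0.0004)]
top edge home z.115 [318.6 280.9] (np.float64(380.10089274536097), np.float64(235.55103412603344))
top edge home z.115 [318.6 249.4] (np.float64(371.21985670279713), np.float64(230.86340376226357))
top edge home z.115 [318.5 215.8] (np.float64(362.60599187788085), np.float64(226.31679297167958))
pad [ 0.51504572 -0.16885682  0.09      ] [139.8 237. ]
```

View pics/c3.png

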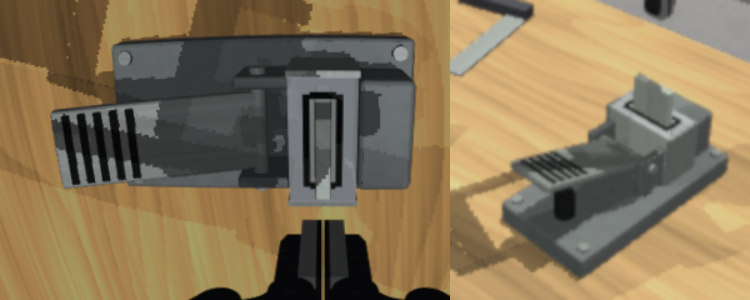

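The blank stands home: in the side view its top edge matches the prediction within about 1 px. The pedal is up, and the pad is at wrist pixel (140,237) as predicted. Move over the pad.

```bash
python3 -m pendant '[[0,[0,-0.3,0],0],[0,[0,-0.6,0],0],[0,[0,-0.9,0],0],[0,[0,-0.9,0],0]]'>/dev/null; python3 -m pendant '[[0,[0,-0.22,0],0],[0,[0,-0.22,0.3],0],[0,[0,-0.22,0.6],0],[0,[0,-0.22,0.75],0],[0,[0,-0.22,0.75],0],[0,[0,-0.22,0.75],0]]'; python3 -c "
from h import *
rows_to([.515,-.169,.0565])"
```

```text
time: 10.5
tool_pos: [0.5152, -0.169, 0.103]
tool_rot: [-0.001, 0.736, 0.677, -0.0]
contact_force: [-0.2, 0.7, 0.6]
gripper_width: -0.001
grasp_force: 0.0
t 10.5 pos [ 0.5152 -0.169   0.103 ] yaw_y deg -4.85 tilt -1.0 shift [array([ 0.   , -0.001,  0.387])]
```

```bash
python3 -m pendant '[[0,[0,0,0.1],0],[0,[0,0,0.17],0],[0,[0,0,0.24],0],[0,[0,0,0.3],0],[0,[0,0,0.35],0],[0,[0,0,0.38],0],[0,[0,0,0.38],0],[0,[0,0,0.38],0]]'
```

```text
time: 11.3
tool_pos: [0.5147, -0.1695, 0.0589]
tool_rot: [-0.0, 0.736, 0.677, -0.001]
contact_force: [-6.4, 1.9, 9.7]
gripper_width: -0.001
grasp_force: 4.7
```

```bash
python3 -m pendant '[[0,[0,0,0.02],0],[0,[0,0,0.04],0],[0,[0,0,0.04],0],[0,[0,0,0.04],0]]'
```

```text
time: 11.7
tool_pos: [0.5149, -0.1696, 0.0581]
tool_rot: [-0.001, 0.736, 0.677, -0.001]
contact_force: [-17.6, 5.3, 31.8]
gripper_width: 0.003
grasp_force: 16.0
```

The pedal is on its stop: the force rose from 10 to 32 N over 0.8 mm. Release it gently.

```bash
python3 -m pendant '[[0,[0,0,-0.08],0],[0,[0,0,-0.16],0],[0,[0,0,-0.24],0],[0,[0,0,-0.34],0],[0,[0,0,-0.5],0],[0,[0,0,-0.75],0],[0,[0,0,-1],0],[0,[0,0,-1],0],[0,[0,0,-1],0]]'
python3 - <<'E'
from h import *
s=snap("side","pics/s4.png");t=snap("top","pics/t4.png")
cv2.imwrite("pics/c4.png",np.hstack([cv2.resize(s["img"][150:350,150:420,::-1],(480,356)),cv2.resize(load("pics/s3.npy")["img"][190:340,270:420,::-1],(300,356))]))
E
```

```text
time: 12.6
tool_pos: [0.5148, -0.169, 0.1732]
tool_rot: [-0.0, 0.736, 0.677, -0.0]
contact_force: [0.3, -0.6, -0.5]
gripper_width: -0.003
grasp_force: 0.0
```

View pics/c4.png

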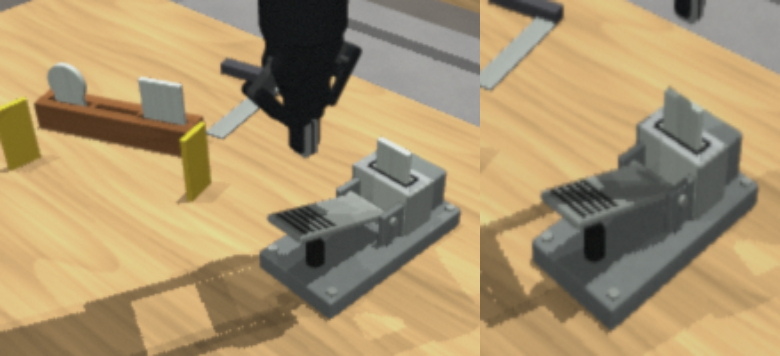

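The tag is home in the slot, the pedal is back up, the other blanks are in the rack and the robot is clear of everything.

```bash
python3 -c "
from plant import manip
print(manip.job_done())"
```

```text
the job is handed in; nothing more can be done
None
```

The narrow blank stands home in the press slot, the pedal was pressed to its stop and is back up, and the job is handed in at about 13 s; the hand-in call returned no verdict.

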